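# Bolt the bead-mill guard shut past its spring catch

### The job

Lock the rotor guard of the bead mill: press the yellow spring catch bar down with one fingertip and keep it held down while the other fingertip pushes the red tab of the bolt, until the bolt is fully home in the yellow keeper of the clear guard. Then let go, so that the catch springs back up and locks the bolt there, and end clear of everything. Nothing is to be gripped or lifted, and the little pot, the bottle and the cup stay where they are.

Things in the scene. Friction and masses are not known exactly. Their poses are not given: they have to be found in the camera images.
- mill: Bead mill, fixed grey bench machine; flat deck 100 mm above the bench spans x -105 to +115, y -227 to +202 in its frame. Origin on the bench under the middle of the lock; z up, x away from the robot at yaw 0, y left. Clear guard dome: radius 66 mm round x 0, y -150, top 162 mm above the bench. Flat keypad at y +158. On the deck stand only dome, keeper, lock and pot.
- keeper (a point): Middle of the top of the yellow keeper arch beside the dome, 129 mm above the bench, at mill x 30, y -80; the bolt's nose goes home under it. Two low steel staples also bridge the bolt bar, at mill y -48 and +56 (8 mm long in y, x 13 to 47, tops 122 mm above the bench).
- catch (a joint): How far the spring catch is pressed: 0 = up, 0.010 m = bottomed. It moves straight down, never tilting. Spring 4 N at first, 8 N at the bottom; springs back when let go. Above about 0.007 the bolt is free, below 0.006 its pawl blocks the bolt's lug. While the bolt is part way the lug keeps the catch from rising past about 0.006; at either end of the bolt's travel it can rise fully.
- catch_top (a point): Middle of the top face of the yellow catch bar, moves with it. Bar 20 mm wide (mill x), 90 mm long (mill y), 14 mm thick, parallel to the bolt and 60 mm from its middle line: at mill x -30, y 0; 142 mm above the bench when up, 132 mm bottomed. A fingertip can slide along it while pressing.
- bolt (a joint): Travel of the bolt: 0 = drawn back (start), 0.031 m = fully home in the keeper. It slides along the mill's -y (towards the clear guard) and stays where it is left; about 1.5 N moves it. With the catch up it has about 1.5 mm of play at either end.
- bolt_tab (a point): Middle of the top edge of the red upright tab, moves with the bolt: at mill x +30, y 0 minus the travel, 160 mm above the bench. Tab 24 mm wide (mill x), 8 mm thick (mill y), from 114 to 160 mm above the bench; push its +y face. Bolt bar and lug (mill x 6 to 38, behind the tab) are at most 122 mm high: a fingertip level with the pressed catch passes over. Between bar and tab it is open.
- pot: Loose bystander: white sample pot with blue cap, 32 mm across, 44 mm high, standing on the mill's deck left of the catch. Origin at the centre of its underside.
- bottle: Loose bystander: white bottle with red cap, 60 mm across, 150 mm high, standing on the bench at one end of the mill. Origin at the centre of its underside.
- cup: Loose bystander: steel cup, 76 mm across, 75 mm high, standing on the bench at one end of the mill. Origin at the centre of its underside.

How it is judged:
By the outcome, as a careful person would: the job done as asked, in the order asked, and still so for the second after the job is handed in, with the robot touching nothing.
It also fails if it takes over 42 s, if anything falls off the work surface, if the arm or the gripper's body presses on something with over 40 N, if the wrist force passes 120 N, or if a joint passes its speed limit or range.

### The arm

A 7-joint arm with a two-finger parallel gripper is mounted at the origin on the work surface. World frame = base frame: x ahead of the robot, y to its left, z up, the work surface at z = 0. Lengths are in mm, angles in rad, forces in N, time in s.
With the tool pointing down it reaches from about 400 to 875 mm from the base axis. Payload 4.4 kg.
Tool frame: the origin (TCP) lies at the very end of the fingers, on their centre line; the grasp point (between the pads) lies 19 mm behind it; z points along the fingers, y is the line along which they close (so a half turn about z gives the same grasp; the last joint's range is limited). The gripper opens to 85 mm and grips with 20 to 120 N. Pads are 22 mm wide; open, the fingers measure 114 mm over their backs; the gripper's body (76 mm by 85 mm) begins 54 mm behind the grasp point. The pads swing forward as they close: fully open they stand 13 mm farther back than shut.
Start: joints at [-1.228, 0.628, 0.038, 1.517, -0.027, 0.996, -0.02], TCP at [258.359, 596.463, 231.313] pointing down, gripper open.
Joint ranges: [-3.06, 3.06], [-0.37, 2.12], [-1.25, 1.32], [0.18, 2.47], [-1.1, 4.24], [0.23, 1.98], [-2.94, 2.94]. Speed limits (rad/s): [2.57, 2.57, 3.14, 3.14, 3.14, 3.14, 3.14].

### API

Orientations are given as [roll, pitch, yaw] about the fixed x, y, z axes, in that order (R = Rz(yaw) Ry(pitch) Rx(roll)).
In Python, from cell import read_state, get_image, camera_info, finish_job gives the robot as it stands.
- The arm moves only by the tool play_rows, never from a script. Its argument "deltas" is one flat list of numbers, 7 for each row, row after row: the shift along the tool's x, y, z in mm, then the turn, a rotation vector about the tool's x, y, z in rad, then the opening, from 0 (shut) to 1 (fully open). In form: [dx, dy, dz, ax, ay, az, grip, dx, dy, dz, ax, ay, az, grip, ...]. A call has 1 to 10 rows; each row is the pose to reach, as a shift and turn from the pose commanded when the call began, along the tool's axes at that moment; what a row does not reach only later rows make up. A row lasts 1/8 s, in which the tool goes at most 62.5 mm and 10.7 degrees, less where a joint would pass 70% of its speed; a pose out of reach is approached as far as the arm can. A call with a gripper value outside its range is refused whole. The fingers move at their own pace and stop on an object; the grip force is fixed at half the most. Time passes only in rows, so rows that repeat a pose let the fingers close. It gives the time, the measured TCP pose, the force, the opening and the grip force at its end, in the units of the state.
- read_state(): the state, without advancing time (a new reading comes with each control period).
- get_image(name): name is "scene" or "top" or "wrist"; returns the picture (480x640x3 uint8, red, green, blue); there is no depth.
- camera_info(name): a dict with "fx", "fy", "cx", "cy" (pixels), "T" (4x4, takes a point from camera to world coordinates). Camera axes: x right, y down, z forward; pixel columns grow to the right and rows downward; lengths in mm; the calibration is good to about 2 mm. A picture is of the moment at which its call begins: read the wrist's pose just before it. camera_info takes no time and is no camera call; for the wrist camera it gives the pose at the moment of the call.
- finish_job(): hands the job in; it is judged then, once.
The state is a dict: "clock": time; "qpos": joint angles; "qd": joint speeds; "tau": joint torques, N m; "eef_pos": TCP position; "tool_rot": TCP orientation; "force": force on the tool from outside, world axes, zero at the start; "torque": the same for the moment, N m; "width": finger opening in mm; "gripper_force": force on a finger pad.
Only numpy, scipy, OpenCV 4.12 (cv2) and the standard library are available. Lean on these libraries where they do the work, as an engineer would, in place of code of your own. Each camera call takes 0.05 s, during which the arm holds its last target. There are 200 camera calls.

## Working session

There is one attempt and no reset: what is moved stays moved. The work goes in short steps, Python scripts to look and compute and a tool call to move; the robot and the scene stay as the last step left them, time stands still between calls to the robot, and variables do not carry over. Pictures are saved under pics/ and viewed, at most 10 in all, crops included, and the job is handed in when it is done.

Besides the shell and the picture viewer there is one more tool, called after "Call:" as a command line: name --argument value ..., lists and objects as JSON in quotes. play_rows: Moves the arm, as the interface text tells. Its arguments: {"type":"object","properties":{"deltas":{"type":"array"}},"required":["deltas"]}

```bash
mkdir -p pics; ls; python3 - <<'E'
from cell import *
import cv2,numpy as np
s=read_state();print({k:np.round(v,3) for k,v in s.items()})
for n in("top","scene"):
    c=camera_info(n);print(n,c["fx"],c["cx"],c["cy"],np.round(c["T"],3).tolist())
    cv2.imwrite(f"pics/{n}0.png",get_image(n)[:,:,::-1])
E
```

```text
pics
{'clock': np.float64(0.0), 'qpos': array([-1.228,  0.629,  0.038,  1.518, -0.027,  0.996, -0.02 ]), 'qd': array([ 0.001,  0.001, -0.002, -0.001,  0.001,  0.001,  0.001]), 'tau': array([-2.0000e-03, -5.6340e+01,  1.2260e+00, -1.9345e+01,  1.1000e-02,
        1.0000e-02,  0.0000e+00]), 'eef_pos': array([258.081, 595.883, 230.381]), 'tool_rot': array([-3.14 ,  0.   ,  2.733]), 'force': array([0.633, 0.153, 0.444]), 'torque': array([ 0.023, -0.033, -0.034]), 'gripper_force': np.float64(0.0), 'width': np.float64(85.295)}
top 444.66866049780276 308.26428314814746 241.81297359405062 [[-0.005, -0.995, 0.102, 426.618], [-0.999, 0.002, -0.035, 59.568], [0.034, -0.102, -0.994, 1140.728], [0.0, 0.0, 0.0, 1.0]]
scene 559.4080657156691 316.4914007803278 238.02671816018687 [[0.218, 0.652, -0.726, 1294.993], [0.976, -0.135, 0.171, -142.913], [0.014, -0.746, -0.666, 817.155], [0.0, 0.0, 0.0, 1.0]]
```

View pics/top0.png

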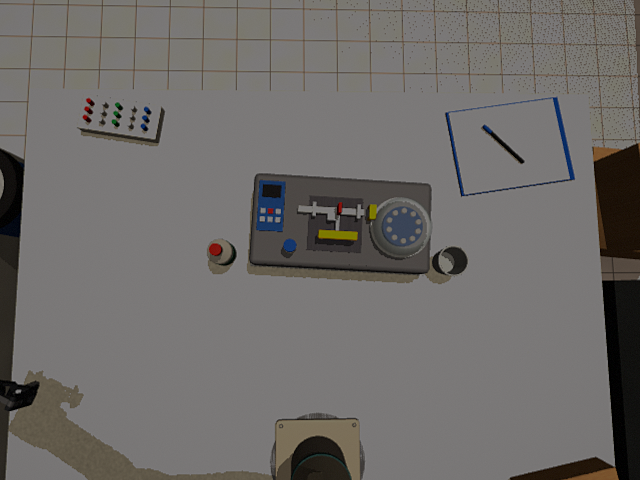

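View pics/scene0.png

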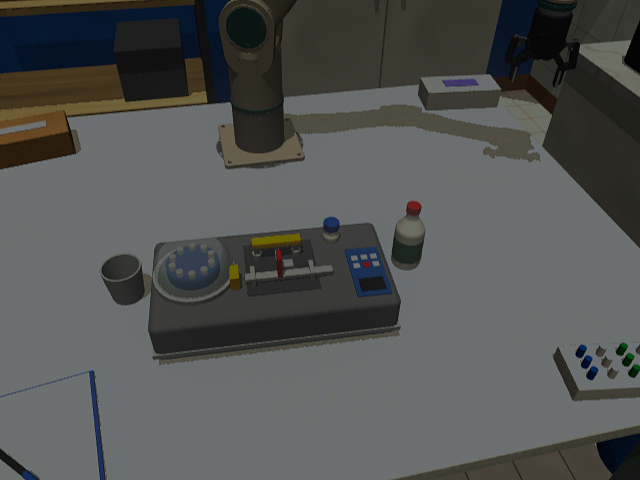

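The top view shows the catch bar at about (338,236), the red tab at (339,210), the keeper at (373,212), the dome at (402,227), the pot at (289,245), the bottle at (217,250) and the cup at (452,261). In the scene view the bar is at (276,241), the tab at (280,262) and the keeper at (235,276). Next I measure with colour masks.

```bash
cat > h.py <<'E'
from cell import *
import cv2,numpy as np
from scipy.spatial.transform import Rotation as R
def ray(c,u,v):
    T=np.array(c["T"]);d=T[:3,:3]@[(u-c["cx"])/c["fx"],(v-c["cy"])/c["fy"],1];return T[:3,3],d
def onz(c,u,v,z):
    o,d=ray(c,u,v);return o+d*(z-o[2])/d[2]
def tri(c1,p1,c2,p2):
    o1,d1=ray(c1,*p1);o2,d2=ray(c2,*p2);s=np.linalg.lstsq(np.c_[d1,-d2],o2-o1,rcond=None)[0]
    a,b=o1+s[0]*d1,o2+s[1]*d2;return (a+b)/2,np.linalg.norm(a-b)
def blobs(im,col,amin=12):
    h=cv2.cvtColor(im,cv2.COLOR_RGB2HSV);H,S,V=cv2.split(h)
    m={'y':(H>20)&(H<35)&(S>150)&(V>70),'r':((H<6)|(H>174))&(S>150)&(V>60),'b':(H>100)&(H<125)&(S>140)&(V>60)}[col].astype(np.uint8)
    out=[]
    for k in cv2.findContours(m,cv2.RETR_EXTERNAL,cv2.CHAIN_APPROX_NONE)[0]:
        M=cv2.moments(k)
        if M['m00']>amin: out.append((M['m10']/M['m00'],M['m01']/M['m00'],M['m00'],cv2.boundingRect(k),cv2.minAreaRect(k)))
    return out
E
python3 - <<'E'
from h import *
for n in("top","scene"):
    im=get_image(n)
    for col in 'yrb':
        for b in blobs(im,col): print(n,col,np.round(b[:3],1),b[3],np.round(b[4][0],1),np.round(b[4][1],1),round(b[4][2],1), np.round(onz(camera_info(n),*b[:2],142),1))
E
```

```text
top y [337.4 234.5 292. ] (318, 230, 40, 10) [337.5 234.5] [39.1  8.7] 3.2 [545.4 -41.8 142. ]
top y [372.4 211.4  78.5] (369, 204, 8, 15) [372.5 211. ] [14.  7.] 90.0 [ 598.4 -122.6  142. ]
top r [214.7 249.1 100.5] (209, 244, 12, 12) [214.5 249.5] [11. 11.] 90.0 [512.8 234.2 142. ]
top r [270.  210.8  14. ] (268, 209, 5, 5) [270. 211.] [4. 4.] 90.0 [599.9 111.  142. ]
top r [339.6 207.1  26.5] (338, 202, 4, 11) [339.5 207. ] [10.  3.] 90.0 [608.5 -47.5 142. ]
top b [289.3 245.  111. ] (283, 239, 13, 13) [289. 245.] [12. 12.] 90.0 [521.7  67.3 142. ]
top b [ 270.5  205.4 1204.5] (257, 180, 28, 51) [270.5 205.3] [25.9 49.5] 3.5 [612.2 109.9 142. ]
top b [487.3 128.8  17. ] (484, 125, 8, 8) [487.  128.5] [9.2 2.1] 45.0 [ 795.4 -398.5  142. ]
top b [454.9 155.9  72.5] (446, 113, 19, 83) [454.6 154.1] [83.9  2.4] 78.7 [ 729.7 -318.8  142. ]
top b [563.5 139.  239. ] (553, 98, 22, 82) [563.4 138.3] [83.2  4.1] 78.0 [ 771.9 -580.   142. ]
scene y [233.4 271.8 114. ] (229, 265, 10, 15) [233.5 272. ] [14.  9.] 90.0 [ 614.6 -125.8  142. ]
scene y [275.6 239.2 322. ] (251, 234, 50, 12) [275.5
[... 298 characters left out ...]
8.] 0.0 [504.3 236.7 142. ]
scene b [ 27.7 475.7  63.5] (22, 471, 15, 9) [ 28.8 476.7] [14.7  6.9] 31.0 [ 912.4 -408.9  142. ]
scene b [ 96.6 426.2 277. ] (89, 370, 15, 110) [ 96.2 424.6] [109.6   3.9] 83.9 [ 861.6 -331.7  142. ]
scene b [594.1 369.1  21.5] (591, 367, 7, 6) [594.  369.5] [5. 6.] 90.0 [918.5 362.2 142. ]
scene b [588.3 357.9  20.5] (585, 356, 7, 5) [588. 358.] [4. 6.] 90.0 [899.1 365.1 142. ]
scene b [582.8 347.3  22. ] (580, 345, 7, 6) [582.6 347.3] [6.7 4.5] 26.6 [880.1 368.  142. ]
scene b [ 367.7  271.5 1509.5] (345, 247, 47, 50) [368. 271.] [53.2 33.6] 73.7 [660.3  97.4 142. ]
scene b [331.  221.9  98. ] (324, 217, 15, 10) [331.  221.5] [ 9. 14.] 90.0 [520.4  67.2 142. ]
```

```bash
cat >> h.py <<'E'
def delta(p,yaw):
    s=read_state();T=R.from_euler('xyz',s['tool_rot']);G=R.from_euler('xyz',[np.pi,0,yaw])
    print('at',np.round(s['eef_pos'],1),np.round(s['tool_rot'],4),'clk',round(s['clock'],2),'F',np.round(s['force'],2),'w',round(s['width'],1))
    print('d',np.round(T.inv().apply(np.array(p)-s['eef_pos']),1),np.round((T.inv()*G).as_rotvec(),4))
E
python3 - <<'E'
from h import *
ct,cs=camera_info('top'),camera_info('scene')
C=(onz(ct,337.4,234.5,142)+onz(cs,275.6,239.2,142))/2
K=onz(ct,372.4,211.4,129)
print(C,K, 'tri catch',tri(ct,(337.4,234.5),cs,(275.6,239.2)))
print('tab',tri(ct,(339.6,205),cs,(278.5,252)))
psi=np.arctan2(*(K-C)[1::-1])-np.arctan2(-80,60);print('psi',psi)
delta([577,-20,280],1.513)
E
```

```text
[546.3999372  -42.02682439 142.        ] [ 600.75384045 -124.94428332  129.        ] tri catch (array([545.59741354, -41.98936008, 140.36142973]), np.float64(0.31339428982099626))
tab (array([608.41784597, -45.75054415, 167.04772659]), np.float64(1.8453363001504886))
psi -0.06325643915862722
at [258.2 596.1 230.7] [-3.1404 -0.      2.7328] clk 0.2 F [ 0.73 -0.24 -0.21] w 85.1
d [-537.5 -438.7  -48.8] [-1.0000e-03  7.0000e-04  1.2198e+00]
```

Call:
play_rows --deltas '[-30, -24, -20, 0, 0, 0.06, 0.6, -75, -61, -49, 0, 0, 0.17, 0.6, -120, -98, -49, 0, 0, 0.28, 0.6, -165, -135, -49, 0, 0, 0.38, 0.6, -210, -171, -49, 0, 0, 0.48, 0.6, -255, -208, -49, 0, 0, 0.58, 0.6, -300, -245, -49, 0, 0, 0.68, 0.6, -345, -281, -49, 0, 0, 0.78, 0.6, -390, -318, -49, 0, 0, 0.88, 0.6, -435, -355, -49, 0, 0, 0.98, 0.6]'

```text
clock: 1.45
eef_pos: [517.0, 96.2, 280.4]
tool_rot: [3.141, -0.0, 1.75]
force: [0.4, -0.8, -0.8]
width: 51.3
gripper_force: 0.0
```

```bash
python3 -c "
from h import *
delta([577,-20,280],1.510)"
```

```text
at [517.   96.2 280.4] [ 3.1413e+00 -3.0000e-04  1.7498e+00] clk 1.45 F [ 0.37 -0.77 -0.76] w 51.3
d [-125.    38.3    0.4] [ 0.0003 -0.0003  0.2398]
```

Call:
play_rows --deltas '[-45, 14, 0, 0, 0, 0.1, 0.6, -90, 28, 0, 0, 0, 0.18, 0.6, -125, 38.3, 0, 0, 0, 0.24, 0.6, -125, 38.3, 0, 0, 0, 0.24, 0.6, -125, 38.3, 0, 0, 0, 0.24, 0.6]'

```text
clock: 2.08
eef_pos: [576.2, -17.2, 279.9]
tool_rot: [-3.14, -0.001, 1.514]
force: [-1.3, 0.3, -0.5]
width: 50.9
gripper_force: 0.0
```

```bash
python3 - <<'E'
from h import *
delta([577,-20,200],1.510)
c=camera_info('wrist');im=get_image('wrist');cv2.imwrite('pics/w1.png',im[:,:,::-1])
print(np.round(c['T'],3).tolist(),c['fx'])
for col in 'yr':
    for b in blobs(im,col,60): print(col,np.round(b[:3],1),b[3],np.round(b[4][0],1),np.round(b[4][1],1),round(b[4][2],1),np.round(onz(c,*b[4][0],142),1))
E
```

```text
at [576.2 -17.2 279.9] [-3.1404e+00 -1.0000e-03  1.5138e+00] clk 2.08 F [-1.32  0.27 -0.45] w 50.9
d [-2.8  1.  79.9] [-0.0012 -0.001   0.0038]
[[0.998, -0.053, -0.02, 581.397], [-0.057, -0.945, -0.323, 67.917], [-0.002, 0.324, -0.946, 422.735], [0.0, 0.0, 0.0, 1.0]] 338.99562173321306
y [349.5 322.4 394.5] (334, 316, 32, 14) [349.5 322.5] [13. 31.] 90.0 [ 599.2 -113.7  142. ]
y [ 286.3  249.5 1873.5] (274, 204, 25, 93) [286.4 250. ] [92.7 22.7] 87.7 [545.5 -36.5 142. ]
r [355.4 261.2 217. ] (341, 257, 29, 10) [355.  261.5] [ 9. 28.] 90.0 [605.9 -50.9 142. ]
r [346.1  63.  166. ] (340, 56, 13, 15) [346.  63.] [14. 12.] 90.0 [602.9 109.  142. ]
```

View pics/w1.png

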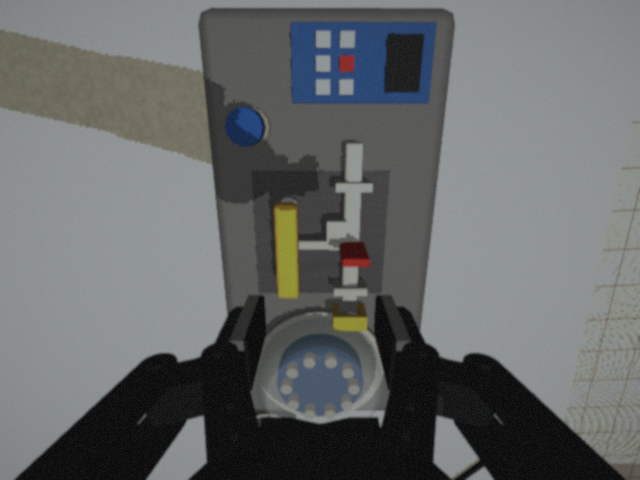

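The wrist view shows the bar at columns 274–299, rows 204–297. The tab's top is at about (355,262), the keeper at (350,322), and the pads at columns ~250 and ~385. The arm was still settling, so I measure again at the correct heights.

```bash
python3 - <<'E'
from h import *
c=camera_info('wrist');im=get_image('wrist')
h=cv2.cvtColor(im,cv2.COLOR_RGB2HSV)
print('bar col V rows',[(r,h[r,286].tolist()) for r in range(200,214)])
print('tab rows',[(r,h[r,355].tolist()) for r in range(238,272,2)])
for col,z in(('y',142),('r',160)):
    for b in blobs(im,col,60):
        x,y,w,hh=b[3]; zz=129 if (col=='y' and b[2]<800) else z
        print(col,b[3],'ctr',np.round(onz(c,*b[4][0],zz),1),'bottom mid',np.round(onz(c,b[4][0][0],y+hh-.5,zz),1),'top mid',np.round(onz(c,b[4][0][0],y-.5,zz),1))
delta([577,-20,200],1.510)
E
```

```text
bar col V rows [(200, [30, 11, 92]), (201, [30, 11, 89]), (202, [25, 35, 80]), (203, [22, 79, 71]), (204, [20, 170, 66]), (205, [21, 185, 77]), (206, [21, 182, 94]), (207, [23, 164, 112]), (208, [26, 164, 129]), (209, [29, 159, 144]), (210, [30, 158, 145]), (211, [29, 157, 149]), (212, [29, 159, 148]), (213, [30, 159, 148])]
tab rows [(238, [38, 9, 116]), (240, [30, 11, 93]), (242, [10, 43, 71]), (244, [179, 156, 54]), (246, [4, 170, 51]), (248, [0, 180, 51]), (250, [0, 193, 49]), (252, [0, 183, 53]), (254, [6, 175, 54]), (256, [1, 152, 57]), (258, [179, 198, 71]), (260, [0, 192, 125]), (262, [1, 189, 140]), (264, [1, 189, 143]), (266, [1, 138, 139]), (268, [10, 21, 148]), (270, [43, 15, 151])]
y (333, 316, 33, 15) ctr [ 599.6 -122.1  129. ] bottom mid [ 599.3 -130.8  129. ] top mid [ 599.8 -113.5  129. ]
y (274, 204, 25, 94) ctr [545.5 -36.5 142. ] bottom mid [541.4 -83.1 142. ] top mid [549.3   5.9 142. ]
r (341, 258, 29, 9) ctr [604.3 -43.2 160. ] bottom mid [604.2 -47.3 160. ] top mid [604.4 -39.1 160. ]
r (340, 57, 14, 15) ctr [601.7 106.3 160. ] bottom mid [601.6 101.6 160. ] top mid [601.9 111.  160. ]
at [576.2 -16.5 280.1] [-3.1408e+00 -1.1000e-03  1.5153e+00] clk 2.17 F [-0.46 -0.4  -0.59] w 51.1
d [-3.6  1.  80.1] [-0.0008 -0.0011  0.0053]
```

Call:
play_rows --deltas '[0, 0.5, 30, 0, 0, 0, 0.6, -0.5, 0.5, 65, 0, 0, 0, 0.6, -1, 0.5, 100, 0, 0, 0, 0.6, -1, 0.5, 125, 0, 0, 0, 0.6, -1, 0.5, 132, 0, 0, 0, 0.6, -1, 0.5, 132, 0, 0, 0, 0.6, -1, 0.5, 132, 0, 0, 0, 0.6]'

```text
clock: 3.05
eef_pos: [578.0, -19.0, 149.5]
tool_rot: [3.139, -0.0, 1.513]
force: [0.6, 0.4, -1.1]
width: 51.4
gripper_force: 0.0
```

```bash
python3 - <<'E'
from h import *
delta([576.8,-18.4,140],1.516)
a=get_image('scene')[200:310,200:350];b=get_image('wrist')
a=cv2.resize(a,None,fx=3.5,fy=3.5,interpolation=cv2.INTER_CUBIC)
cv2.imwrite('pics/s2.png',a[:,:,::-1]);cv2.imwrite('pics/w2.png',b[:,:,::-1])
E
```

```text
at [578.  -19.  149.5] [ 3.1394e+00 -3.0000e-04  1.5132e+00] clk 3.05 F [ 0.56  0.39 -1.09] w 51.4
d [ 0.6 -1.2  9.5] [ 0.0022 -0.0003 -0.0028]
```

View pics/s2.png

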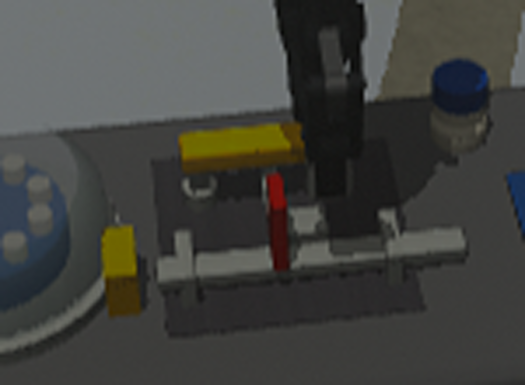

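View pics/w2.png

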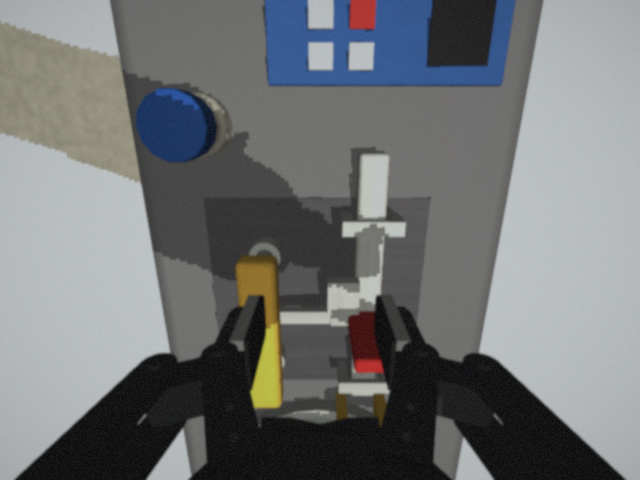

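The scene crop shows the far finger hanging to the right of the tab with clearance. The wrist view shows the left tip (columns ~243–265) over the bar (240–280), and the right tip (377–400) slightly outward of the tab (350–385). I check this geometry with projection.

```bash
python3 - <<'E'
from h import *
c=camera_info('wrist');s=read_state();Ti=np.linalg.inv(c['T']);T=R.from_euler('xyz',s['tool_rot'])
def pr(p):
    q=Ti[:3,:3]@p+Ti[:3,3];return np.round([c['fx']*q[0]/q[2]+c['cx'],c['fy']*q[1]/q[2]+c['cy']],1)
for y in(-40,-33,-25.5,25.5,33,40): print(y,[pr(s['eef_pos']+T.apply([x,y,-5.])).tolist() for x in(-11,11)])
im=get_image('wrist');h=cv2.cvtColor(im,cv2.COLOR_RGB2HSV)
for r in(285,):
  m=(h[r,:,0]>15)&(h[r,:,0]<35)&(h[r,:,1]>140);x=np.where(m)[0];print('bar row',r,x.min(),x.max(),onz(c,x.min()-.5,r,142),onz(c,x.max()+.5,r,142))
red=(h[:,:,1]>130)&((h[:,:,0]<6)|(h[:,:,0]>174))
for r in(345,365,369):
  x=np.where(red[r,300:420])[0]+300;print('tab',r,x.min(),x.max(),onz(c,x.min()-.5,r,160)[:2],onz(c,x.max()+.5,r,160)[:2],onz(c,x.min(),r,160))
for r in(300,310,320): print(r,im[r,230:275:3].sum(1).tolist(),im[r,370:415:3].sum(1).tolist())
E
```

```text
-40 [[235.6, 336.6], [231.7, 295.4]]
-33 [[250.3, 336.6], [247.1, 295.4]]
-25.5 [[266.0, 336.6], [263.5, 295.4]]
25.5 [[373.0, 336.6], [375.5, 295.4]]
33 [[388.8, 336.6], [391.9, 295.4]]
40 [[403.4, 336.6], [407.3, 295.4]]
bar row 285 238 276 [538.26721564  -6.75679577 142.        ] [557.37224567  -7.87876896 142.        ]
tab 345 352 377 [591.9126256  -31.62043545] [603.89731187 -32.32841387] [592.14306978 -31.63404861 160.        ]
tab 365 355 382 [593.02114803 -42.89143016] [606.22774715 -43.67326071] [593.25694566 -42.90538937 160.        ]
tab 369 356 383 [593.43857695 -45.21995247] [606.70688875 -46.00578123] [593.67547627 -45.23398306 160.        ]
300 [247, 248, 254, 259, 305, 283, 188, 183, 181, 133, 55, 104, 296, 293, 293] [555, 559, 196, 54, 124, 180, 173, 182, 226, 249, 244, 245, 243, 246, 247]
310 [212, 86, 39, 62, 153, 169, 174, 172, 115, 34, 37, 53, 289, 317, 294] [290, 267, 81, 52, 39, 93, 181, 174, 173, 154, 63, 42, 70, 191, 248]
320 [63, 51, 105, 169, 179, 176, 167, 99, 55, 32, 33, 40, 273, 315, 296] [106, 81, 50, 49, 39, 59, 81, 176, 173, 185, 184, 92, 79, 71, 77]
```

Call:
play_rows --deltas '[0, -0.5, 3, 0, 0, 0, 0.6, 0, -0.5, 5, 0, 0, 0, 0.6, 0, -0.5, 5, 0, 0, 0, 0.6]'

```text
clock: 3.58
eef_pos: [576.4, -19.2, 143.0]
tool_rot: [-3.141, -0.0, 1.513]
force: [0.5, -0.4, 0.1]
width: 51.4
gripper_force: 0.0
```

Call:
play_rows --deltas '[0, 0, 2, 0, 0, 0, 0.6, 0, 0, 4, 0, 0, 0, 0.6, 0, 0, 4, 0, 0, 0, 0.6]'

```text
clock: 3.95
eef_pos: [576.5, -19.2, 139.1]
tool_rot: [-3.141, 0.0, 1.513]
force: [0.9, 1.2, 0.4]
width: 50.9
gripper_force: 0.0
```

Call:
play_rows --deltas '[0, 0, 2, 0, 0, 0, 0.6, 0, 0, 4, 0, 0, 0, 0.6, 0, 0, 4, 0, 0, 0, 0.6]'

```text
clock: 4.32
eef_pos: [576.7, -19.2, 135.5]
tool_rot: [3.141, -0.0, 1.513]
force: [-1.7, 1.0, 3.8]
width: 51.2
gripper_force: 2.4
```

Call:
play_rows --deltas '[0, 0, 2, 0, 0, 0, 0.6, 0, 0, 4, 0, 0, 0, 0.6, 0, 0, 4, 0, 0, 0, 0.6]'

```text
clock: 4.7
eef_pos: [576.6, -19.1, 131.6]
tool_rot: [3.142, -0.0, 1.513]
force: [-0.6, 1.1, 6.0]
width: 51.0
gripper_force: 3.1
```

Call:
play_rows --deltas '[0, 0, 2, 0, 0, 0, 0.6, 0, 0, 3, 0, 0, 0, 0.6, 0, 0, 3, 0, 0, 0, 0.6]'

```text
clock: 5.08
eef_pos: [576.6, -19.1, 128.8]
tool_rot: [3.141, -0.0, 1.513]
force: [-0.9, 0.4, 7.3]
width: 51.2
gripper_force: 3.7
```

Call:
play_rows --deltas '[0, 0, 1, 0, 0, 0, 0.6, 0, 0, 2, 0, 0, 0, 0.6, 0, 0, 2, 0, 0, 0, 0.6]'

```text
clock: 5.45
eef_pos: [576.6, -19.0, 128.4]
tool_rot: [3.141, -0.001, 1.513]
force: [-4.9, 1.2, 20.6]
width: 51.3
gripper_force: 10.0
```

```bash
python3 - <<'E'
from h import *
delta([576.8,-18.4,127],1.516)
c=camera_info('scene');print([ (np.round(b[4][0],1),b[3],np.round(onz(c,*b[4][0],133),1)) for b in blobs(get_image('scene'),'y',40)])
E
```

```text
at [576.6 -19.  128.4] [ 3.1412e+00 -1.3000e-03  1.5126e+00] clk 5.45 F [-4.86  1.16 20.64] w 51.3
d [0.6 0.2 1.4] [ 0.0004 -0.0013 -0.0034]
[(array([233.5, 272. ]), (229, 265, 10, 15), array([ 605.9, -125.5,  133. ])), (array([268.3, 244.2]), (252, 240, 34, 10), array([548.2, -56.3, 133. ]))]
```

The catch is bottomed: the force jumped to about 20 N. I ease off by 1 mm and start sliding toward the tab.

Call:
play_rows --deltas '[0, 0, -0.7, 0, 0, 0, 0.6, -2, 0, -0.7, 0, 0, 0, 0.6, -5, 0, -0.7, 0, 0, 0, 0.6, -8, 0, -0.7, 0, 0, 0, 0.6, -11, 0, -0.7, 0, 0, 0, 0.6, -14, 0, -0.7, 0, 0, 0, 0.6]'

```text
clock: 6.25
eef_pos: [577.4, -27.5, 128.7]
tool_rot: [3.139, -0.008, 1.515]
force: [-0.6, 10.1, 14.6]
width: 51.5
gripper_force: 7.3
```

```bash
python3 - <<'E'
from h import *
delta([576.8,-18.4,127],1.516)
c=camera_info('scene');im=get_image('scene');print([ (np.round(b[4][0],1),b[3],np.round(onz(c,*b[4][0],150),1)) for b in blobs(im,'r',20)])
a=cv2.resize(im[200:310,200:350],None,fx=3.5,fy=3.5,interpolation=cv2.INTER_CUBIC);cv2.imwrite('pics/s3.png',a[:,:,::-1])
E
```

```text
at [577.4 -27.5 128.7] [ 3.1393 -0.0077  1.5151] clk 6.25 F [-0.59 10.13 14.63] w 51.5
d [ 9.  -1.1  1.7] [ 0.0023 -0.0077 -0.0009]
[(array([366., 264.]), (363, 262, 7, 5), array([649.9,  96.8, 150. ])), (array([278.5, 254.5]), (276, 250, 6, 10), array([596.4, -45.2, 150. ])), (array([413.5, 205. ]), (407, 201, 14, 9), array([512.6, 232.2, 150. ]))]
```

View pics/s3.png

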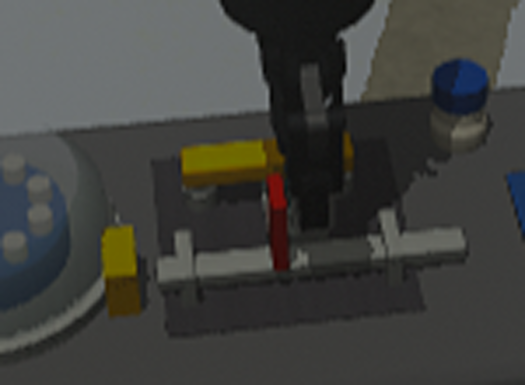

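The crop shows the tab unmoved, with the finger's edge still about 3 px (≈5 mm) short of it, so the 10 N is probably friction on the bar. I ease the press slightly and continue in small steps.

Call:
play_rows --deltas '[0, 0, -0.5, 0, 0, 0, 0.6, 0, 0, -0.5, 0, 0, 0, 0.6, 0, 0, -0.5, 0, 0, 0, 0.6]'

```text
clock: 6.68
eef_pos: [577.4, -29.3, 128.8]
tool_rot: [3.139, -0.005, 1.514]
force: [-0.7, 7.3, 11.1]
width: 51.2
gripper_force: 5.4
```

Call:
play_rows --deltas '[-2, 0, 0, 0, 0, 0, 0.6, -4, 0, 0, 0, 0, 0, 0.6, -4, 0, 0, 0, 0, 0, 0.6]'

```text
clock: 7.05
eef_pos: [577.3, -32.6, 128.8]
tool_rot: [3.139, -0.006, 1.515]
force: [0.1, 7.8, 10.5]
width: 51.3
gripper_force: 5.9
```

```bash
python3 - <<'E'
from h import *
delta([576.8,-18.4,127],1.516)
c=camera_info('scene');im=get_image('scene');print([ (np.round(b[4][0],1),b[3],np.round(onz(c,*b[4][0],150),1)) for b in blobs(im,'r',20)])
E
```

```text
at [577.3 -32.6 128.8] [ 3.139  -0.0061  1.5148] clk 7.05 F [ 0.1   7.81 10.46] w 51.3
d [14.1 -1.3  1.8] [ 0.0026 -0.0061 -0.0012]
[(array([366., 264.]), (363, 262, 7, 5), array([649.9,  96.8, 150. ])), (array([277. , 254.5]), (275, 250, 5, 10), array([595.9, -47.7, 150. ])), (array([413.5, 205. ]), (407, 201, 14, 9), array([512.6, 232.2, 150. ]))]
```

The friction fits (about 0.7 of the press force) and the tab has started to move. I continue, watching that the press stays at or above 8 N.

Call:
play_rows --deltas '[-2, 0, 0, 0, 0, 0, 0.6, -4, 0, 0, 0, 0, 0, 0.6, -6, 0, 0, 0, 0, 0, 0.6, -8, 0, 0, 0, 0, 0, 0.6, -10, 0, 0, 0, 0, 0, 0.6, -12, 0, 0, 0, 0, 0, 0.6]'

```text
clock: 7.85
eef_pos: [576.6, -44.3, 128.7]
tool_rot: [3.139, -0.006, 1.515]
force: [0.6, 9.0, 11.0]
width: 51.3
gripper_force: 6.1
```

Call:
play_rows --deltas '[-2, 0, 0, 0, 0, 0, 0.6, -4, 0, 0, 0, 0, 0, 0.6, -6, 0, 0, 0, 0, 0, 0.6, -8, 0, 0, 0, 0, 0, 0.6, -9, 0, 0, 0, 0, 0, 0.6]'

```text
clock: 8.48
eef_pos: [576.0, -53.8, 128.7]
tool_rot: [3.139, -0.006, 1.515]
force: [0.4, 8.4, 11.8]
width: 51.4
gripper_force: 5.8
```

```bash
python3 - <<'E'
from h import *
delta([576.8,-18.4,127],1.516)
c=camera_info('scene');im=get_image('scene');print([ (np.round(b[4][0],1),b[3],np.round(onz(c,*b[4][0],150),1)) for b in blobs(im,'r',20)])
a=cv2.resize(im[200:310,200:350],None,fx=3.5,fy=3.5,interpolation=cv2.INTER_CUBIC);cv2.imwrite('pics/s4.png',a[:,:,::-1])
E
```

```text
at [576.  -53.8 128.7] [ 3.1391 -0.0057  1.5149] clk 8.47 F [ 0.39  8.38 11.81] w 51.4
d [35.4 -1.2  1.9] [ 0.0025 -0.0057 -0.0011]
[(array([366., 264.]), (363, 262, 7, 5), array([649.9,  96.8, 150. ])), (array([264.1, 255.9]), (262, 251, 6, 11), array([594.7, -70.1, 150. ])), (array([413.5, 205. ]), (407, 201, 14, 9), array([512.6, 232.2, 150. ]))]
```

View pics/s4.png

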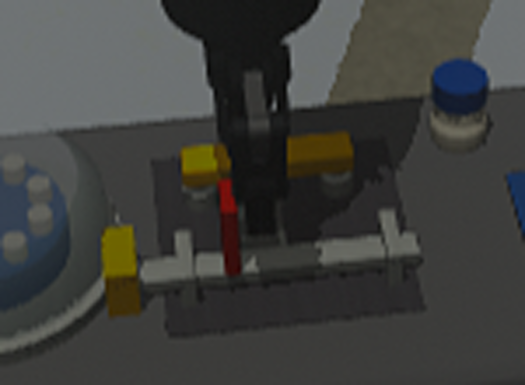

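The crop shows the bolt nose at the keeper's edge and the tab moved by about 25 mm. Roughly 6 mm remain, so I push until it meets the end stop.

Call:
play_rows --deltas '[-2, 0, 0, 0, 0, 0, 0.6, -4, 0, 0, 0, 0, 0, 0.6, -5, 0, 0, 0, 0, 0, 0.6, -5, 0, 0, 0, 0, 0, 0.6]'

```text
clock: 9.02
eef_pos: [575.7, -58.9, 128.7]
tool_rot: [3.139, -0.005, 1.515]
force: [0.2, 7.7, 10.5]
width: 51.2
gripper_force: 5.6
```

Call:
play_rows --deltas '[-1, 0, 0, 0, 0, 0, 0.6, -2, 0, 0, 0, 0, 0, 0.6, -2, 0, 0, 0, 0, 0, 0.6]'

```text
clock: 9.4
eef_pos: [575.6, -60.0, 128.7]
tool_rot: [3.139, -0.007, 1.516]
force: [0.3, 10.3, 11.0]
width: 51.1
gripper_force: 6.2
```

Call:
play_rows --deltas '[-1, 0, 0, 0, 0, 0, 0.6, -2, 0, 0, 0, 0, 0, 0.6, -2, 0, 0, 0, 0, 0, 0.6]'

```text
clock: 9.78
eef_pos: [575.6, -60.2, 128.7]
tool_rot: [3.14, -0.009, 1.517]
force: [-0.1, 13.1, 12.0]
width: 51.4
gripper_force: 8.1
```

```bash
python3 - <<'E'
from h import *
delta([576.8,-18.4,127],1.516)
c=camera_info('scene');im=get_image('scene');print([ (np.round(b[4][0],1),b[3],np.round(onz(c,*b[4][0],150),1)) for b in blobs(im,'r',20)])
E
```

```text
at [575.6 -60.2 128.7] [ 3.1397 -0.0086  1.5173] clk 9.78 F [-0.12 13.09 12.  ] w 51.4
d [41.8 -1.1  2.1] [ 0.0019 -0.0086  0.0013]
[(array([366., 264.]), (363, 262, 7, 5), array([649.9,  96.8, 150. ])), (array([261. , 256.5]), (259, 252, 5, 10), array([595.2, -75.5, 150. ])), (array([413.5, 205. ]), (407, 201, 14, 9), array([512.6, 232.2, 150. ]))]
```

The bolt is home: the force rises with no further motion, and the tab has travelled about 30–31 mm. I let the catch rise while still lightly against the tab, then back off and lift.

Call:
play_rows --deltas '[1, 0, -3, 0, 0, 0, 0.6, 2, 0, -7, 0, 0, 0, 0.6, 2, 0, -12, 0, 0, 0, 0.6, 2, 0, -15, 0, 0, 0, 0.6, 5, 0, -15, 0, 0, 0, 0.6, 10, 0, -15, 0, 0, 0, 0.6, 12, 0, -20, 0, 0, 0, 0.6, 12, 0, -40, 0, 0, 0, 0.6, 12, 0, -70, 0, 0, 0, 0.6, 12, 0, -100, 0, 0, 0, 0.6]'

```text
clock: 11.08
eef_pos: [574.6, -55.9, 228.8]
tool_rot: [3.141, 0.001, 1.512]
force: [0.4, -0.6, -0.7]
width: 51.2
gripper_force: 0.0
```

Call:
play_rows --deltas '[0, 0, -30, 0, 0, 0, 0.6, 30, -30, -60, 0, 0, 0, 0.6, 60, -60, -80, 0, 0, 0, 0.6, 90, -90, -80, 0, 0, 0, 0.6, 120, -120, -80, 0, 0, 0, 0.6, 150, -120, -80, 0, 0, 0, 0.6, 150, -120, -80, 0, 0, 0, 0.6, 150, -120, -80, 0, 0, 0, 0.6]'

```text
clock: 12.08
eef_pos: [463.7, 100.4, 307.8]
tool_rot: [3.141, 0.001, 1.511]
force: [-0.3, -0.0, 0.5]
width: 51.1
gripper_force: 0.0
```

```bash
python3 - <<'E'
from h import *
delta([576.8,-18.4,127],1.516)
ct,cs=camera_info('top'),camera_info('scene');im=get_image('scene');it=get_image('top')
for n,c,i in(('t',ct,it),('s',cs,im)):
    for col in 'yrb': print(n,col,[(np.round(b[:2],1),b[3]) for b in blobs(i,col,12) if 200<b[0]<430 and b[1]<300])
a=np.vstack([cv2.resize(im[200:310,200:350],None,fx=2.6,fy=2.6),cv2.resize(it[170:280,200:350],None,fx=2.6,fy=2.6)]);cv2.imwrite('pics/f.png',a[:,:,::-1])
E
```

```text
at [463.7 100.4 307.8] [3.1409e+00 7.0000e-04 1.5115e+00] clk 12.07 F [-0.27 -0.01  0.47] w 51.1
d [-111.7  119.8  181. ] [ 0.0007  0.0007 -0.0045]
t y [(array([337.3, 234.5]), (318, 230, 40, 10)), (array([372.3, 211.3]), (369, 204, 8, 15))]
t r [(array([353.3, 207.8]), (351, 203, 5, 11))]
t b [(array([270.4, 195.7]), (257, 180, 28, 35))]
s y [(array([233.5, 271.7]), (229, 265, 10, 15)), (array([275.4, 239.2]), (251, 234, 50, 12))]
s r [(array([366. , 264.2]), (363, 262, 7, 5)), (array([260.8, 256.3]), (259, 251, 5, 11)), (array([413.7, 205.4]), (407, 201, 14, 9))]
s b [(array([367.7, 271.5]), (345, 247, 47, 50)), (array([331.1, 221.9]), (324, 217, 15, 10))]
```

View pics/f.png

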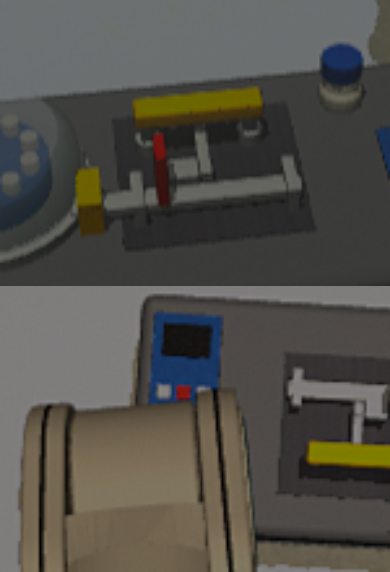

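The bar is back at its starting pixels (275,239), so the catch is fully up. The tab is home at (261,256) with the nose in the keeper, and the pot and bottle have not moved. I hand the job in.

```bash
python3 -c "
from cell import *
print(finish_job())"
```

```text
the job is handed in; nothing more can be done
None
```

The job is handed in: the bolt is home in the keeper (about 31 mm of travel by camera), the catch is fully back up, the arm is clear, pot and bottle are unmoved in the final picture (the cup I didn't re-measure), and the clock was about 12 s of the 42 s allowed.

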